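# Weigh a sample can: swing up its bail and hang it behind the keeper of a spring-scale hook

## Robot

A 7-joint arm with a two-finger parallel gripper is mounted at the origin on a cart in front of the work surface, level with it; the furniture and walls round the work are solid. World frame = base frame: x ahead of the robot, y to its left, z up, the work surface at z = 0. Lengths are in m, angles in rad, forces in N, time in s.
With the tool pointing down it reaches from about 0.35 to 0.9 m from the base axis. Payload 19.9 kg.
Tool frame: the origin (TCP) lies at the very end of the fingers, on their centre line; the grasp point (between the pads) lies 19 mm behind it; x points along the fingers, y is the direction in which the jaws open and shut, and the axes are right-handed (so a half turn about x gives the same grasp; the last joint's range is limited). The gripper opens to 94 mm and grips with 3 to 60 N. Pads are 16 mm wide; open, the fingers measure 119 mm over their backs; the gripper's body (75 mm by 177 mm) begins 78 mm behind the grasp point.
Start: joints at [1.105, 0.417, -0.01, 1.614, 0.005, 1.111, -0.053], TCP at [0.257, -0.57, 0.205] pointing down, gripper open.
Joint ranges: [-2.81, 2.81], [-0.39, 2.02], [-1.27, 1.25], [0.06, 2.57], [-1.19, 4.33], [0.19, 2], [-2.82, 2.82]. Speed limits (rad/s): [1.89, 1.89, 2.39, 2.39, 3.01, 3.01, 3.01].

## Interface

Orientations are given as a unit quaternion [w, x, y, z].
In Python, from station import manip gives the robot as it stands. The module is installed in compiled form; this text tells all that it offers. Calls block until the motion is done:
- manip.movep(position, orientation): joint-space move of the TCP to a pose.
- manip.move_straight(position, rot=None, feed=0.15, force_limit=None): straight line of the TCP; rot=None keeps the orientation; feed is the mean speed in m/s. With force_limit (N) it stops when the force on the tool has changed by that much, and returns True; else False.
- manip.goto_joints(angles): joint-space move.
- manip.move_gripper(opening, f_grip=None): opening from 0.0 (shut) to 1.0 (fully open); f_grip is the grip in N (None keeps the last); returns when the fingers have stopped.
- manip.sleep(seconds).
- manip.inverse_kinematics(position, orientation): joint angles nearest the present ones, or None.
- manip.read_state(): the state.
- manip.camera(name): name is "scene" or "top" or "wrist"; returns a dict with "image" (480x640x3 uint8, red, green, blue), "vertical_fov" (degrees; the focal length in pixels is half the picture's height over the tangent of half this angle, whatever the lens; pixels are square), "cx", "cy" (the principal point, pixels), "R" (3x3) and "t" (3): a world point X has camera coordinates R X + t. Camera axes: x right, y down, z forward; pixel columns grow to the right and rows downward; lengths in m; the calibration is good to about 2 mm. A picture is of the moment at which its call begins. There is no depth.
A pose or a line that the arm cannot do raises manip.PlanningError and nothing moves.
- manip.close_job(): hands the job in, once; it reports no verdict.
Trained networks look in the newest picture that a camera, given by its name, has taken for a name from the list of things; names that differ only in an ending like _2 or _b are one class to them, and where a whole thing is asked for, a point or a joint stands for the part that bears it (a point fixed in the world has none). Each returns a list of dicts, best first, with "conf" (0 to 1); they miss things now and then, are a little off and sometimes report something else, mostly with a low value. They report only what shows in the picture. A call takes as long as a camera call.
- manip.masks_of(camera, target): "mask" (480x640 bool, what is visible of it) and "point" ([column, row] in pixels, amid what is visible of it).
- manip.mark_of(camera, target): "point" ([column, row] in pixels: a listed point, or the origin of a listed thing).
The state is a dict: "time_s": time; "q": joint angles; "joint_velocities": joint speeds; "joint_efforts": joint torques, N m; "tcp_pos": TCP position; "eef_rot": TCP orientation; "wrist_force": force on the tool from outside, world axes, zero at the start; "wrist_torque": the same for the moment, N m; "finger_gap": opening from 0.0 (shut) to 1.0 (fully open).
Only numpy, scipy, OpenCV 4.12 (cv2) and the standard library are available. Lean on these libraries where they do the work, as an engineer would, in place of code of your own. Each camera call takes 0.05 s, during which the arm holds its last target. There are 200 camera calls.

## Task

Weigh the sample can on the bench spring scale: with the can still standing on the desk, swing its folded bail upright, then lift the can by the bail and hang it from the scale's hook by the middle of the bail's bar, fully down in the bowl of the hook with the spring keeper closed again above the bar, and let go so that it hangs free with at most a slight swing. Ease it on by feel, because the height of the hook has not been measured: the scale is a 1 kg scale, rated for 10 N, so neither press nor drop the can onto the hook beyond that. Keep the can upright and do not shift the cups, the dropper bottle or the label roll.

Things in the scene. Friction and masses are not known exactly. Their poses are not given: they have to be found in the camera images.
- can: closed round sample can of bare steel with a white paper band, 111 mm across the rims, 84 mm tall, 0.35 to 0.6 kg; its press-on lid does not come off. Origin: centre of its underside; z up. A U-shaped bail swings on ears at y = +-54 mm; the hinge axis is parallel to the can's y axis at x = 0, z = 76 mm
- bail (a joint): bail angle: 0 = upright above the lid, positive = folded to the can's -x side (1.57 = level). Starts folded at 1.55 to 1.8, stops at +-1.85. Slightly stiff (0.028 N m of friction): it stays where it is left. 8 mm round steel rod; arms' axes 122 mm apart; crossbar's axis 108 mm from the hinge axis
- bail_mid (a point): middle of the bail's crossbar, on its axis; y along the bar, z away from the hinge. The straight bar reaches 47 mm to either side. Upright, it is 184 mm above the can's underside and 100 mm above the lid. The hook must take the bar here, so the hand has to hold it some 30 mm to one side
- stand: bench spring scale, fixed: grey base 150 x 90 mm, 9 mm thick; 22 mm square column at x = +50 mm, 305 mm tall. Origin: centre of the base's underside; z up; the hook points to -x. The white head (38 mm wide, front 47 mm behind the bowl's axis) is clamped at an unmeasured height: the bar's axis, seated in the empty hook, may lie 205 to 245 mm above the desk
- hook_plumb (a point): on the base plate straight below the bowl of the hook (stand x = -50, y = 0, z = 8 mm), axes as the stand's. The hook: 8 mm round steel, a J in the x-z plane, open at the top; it sinks 0.25 mm per newton (6 mm travel). Mouth 22 mm wide. From the seated bar's axis: nose (-x side) inner face 11 mm ahead, top 25 mm up; bowl's underside 12 mm down
- keeper (a joint): spring keeper of the hook, a 9 mm wide steel tongue hinged at the shank (35 mm above and 11 mm behind the seated bar's axis; shank top 41 mm up) that slopes down to the nose and closes the mouth. 0 = closed, opens inward and down to 0.93. A bar pressed down into the mouth opens it with 1 to 4 N; it springs shut once the bar is in the bowl
- cup_red: specimen cup with a red screw lid, 63 mm wide, 65 mm tall, bystander; origin centre of underside
- cup_amber: smaller specimen cup with an amber lid, 58 mm wide, 53 mm tall, bystander; origin centre of underside
- dropper: brown dropper bottle, 33 mm wide, 102 mm tall, bystander; origin centre of underside
- label_roll: white roll of labels standing on end, 64 mm wide, 51 mm tall, bystander; origin centre of underside

How it is judged:
By the outcome, as a careful person would: the job done as asked, in the order asked, and still so for the second after the job is handed in, with the robot touching nothing.
It also fails if it takes over 69 s, if anything falls off the work surface, if the arm or the gripper's body presses on something with over 40 N, if the wrist force passes 120 N, or if a joint passes its speed limit or range.

## Working session

There is one attempt and no reset: what is moved stays moved. The work goes in short steps, each a Python script; the robot and the scene stay as the last script left them, time stands still between calls to the robot, and variables do not carry over. Pictures are saved under pics/ and viewed, about 8 in all and at most 12, crops included, and the job is handed in when it is done.

```bash
mkdir -p pics
cat > h.py <<'E'
from station import manip
import numpy as np, cv2
def cam(n):
    c=manip.camera(n); f=240/np.tan(np.radians(c["vertical_fov"])/2)
    return c,f
def ray(c,f,p):
    d=np.array([(p[0]-c["cx"])/f,(p[1]-c["cy"])/f,1.]); R=np.array(c["R"])
    return -R.T@np.array(c["t"]), R.T@d
def atz(c,f,p,z):
    o,d=ray(c,f,p); return o+d*(z-o[2])/d[2]
def proj(c,f,X):
    x=np.array(c["R"])@np.array(X)+np.array(c["t"]); return np.array([c["cx"]+f*x[0]/x[2],c["cy"]+f*x[1]/x[2]])
def tri(obs):
    A=np.zeros((3,3));b=np.zeros(3)
    for c,f,p in obs:
        o,d=ray(c,f,p); d/=np.linalg.norm(d); P=np.eye(3)-np.outer(d,d); A+=P;b+=P@o
    X=np.linalg.solve(A,b); return X,[np.round(proj(c,f,X)-p,1) for c,f,p in obs]
def save(n,im): cv2.imwrite("pics/"+n+".png",cv2.cvtColor(im,cv2.COLOR_RGB2BGR))
E
python3 - <<'E'
from h import *
np.set_printoptions(precision=4,suppress=True)
s=manip.read_state(); print(s["time_s"],s["tcp_pos"],s["eef_rot"])
ob={}
for n in ("scene","top","wrist"):
    c,f=cam(n); save(n+"0",c["image"]); print(n,f,-np.array(c["R"]).T@np.array(c["t"]),np.array(c["R"])[2])
    for t in ("can","bail_mid","stand","hook_plumb","cup_red","cup_amber","dropper","label_roll","keeper"):
        m=manip.mark_of(n,t)
        for k in m[:2]:
            z={"bail_mid":.076,"hook_plumb":.008}.get(t,0)
            print(n,t,round(k["conf"],2),np.round(k["point"],1),atz(c,f,k["point"],z))
            if k is m[0]: ob.setdefault(t,[]).append((c,f,np.array(k["point"])))
for t in ob:
    if len(ob[t])>1: print(t,*tri(ob[t]))
print(manip.read_state()["time_s"])
a=[cv2.imread(f"pics/{n}0.png") for n in("scene","top")]
E
```

```text
0.0 [ 0.2568 -0.5694  0.2049] [-0.1483 -0.6912 -0.1491  0.6914]
scene 537.6374120130865 [-0.0769 -1.1649  0.9113] [ 0.4837  0.6984 -0.5276]
scene stand 0.75 [326.9 335. ] [ 0.4871 -0.3545  0.    ]
scene hook_plumb 0.58 [320.1 320.9] [ 0.4986 -0.3097  0.008 ]
scene cup_amber 0.53 [308.9 241.5] [0.6906 0.0221 0.    ]
scene dropper 0.79 [406.9 375.3] [ 0.5531 -0.5681  0.    ]Traceback (most recent call last):
  File "<stdin>", line 8, in <module>
ValueError: it knows: bail_mid, can, cup_amber, cup_red, dropper, hook_plumb, label_roll, stand
```

Run:
```python
from h import *
np.set_printoptions(precision=4,suppress=True)
ob={}
for n in ("scene","top","wrist"):
    c,f=cam(n); save(n+"0",c["image"]); print(n,f,-np.array(c["R"]).T@np.array(c["t"]),np.array(c["R"])[2])
    for t in ("can","bail_mid","stand","hook_plumb","cup_red","cup_amber","dropper","label_roll"):
        m=manip.mark_of(n,t)
        for k in m[:2]:
            z={"bail_mid":.076,"hook_plumb":.008}.get(t,0)
            print(n,t,round(k["conf"],2),np.round(k["point"],1),atz(c,f,k["point"],z))
            if k is m[0]: ob.setdefault(t,[]).append((c,f,np.array(k["point"])))
for t in ob:
    if len(ob[t])>1: print(t,*tri(ob[t]))
print(manip.read_state()["time_s"])
```

```text
scene 537.6374120130865 [-0.0769 -1.1649  0.9113] [ 0.4837  0.6984 -0.5276]
scene stand 0.97 [326.7 333.7] [ 0.4894 -0.3504  0.    ]
scene stand 0.48 [314.1 319.9] [ 0.4937 -0.2898  0.    ]
scene hook_plumb 0.72 [314.9 319.4] [ 0.4914 -0.2971  0.008 ]
scene cup_amber 0.57 [307.2 239.7] [0.6923 0.034  0.    ]
top 434.6292940084126 [ 0.5271 -0.1783  1.3052] [ 0.0678  0.0145 -0.9976]
top can 0.96 [297.1 277.6] [ 0.5041 -0.0671  0.    ]
top bail_mid 0.75 [263.7 269.9] [0.527  0.0212 0.076 ]
top stand 0.68 [396.8 279.9] [ 0.4977 -0.365   0.    ]
top hook_plumb 0.89 [375.1 283.2] [ 0.488  -0.2995  0.008 ]
top hook_plumb 0.39 [268.7 212.9] [0.6982 0.019  0.008 ]
top cup_red 0.77 [232.  215.2] [0.6923 0.1317 0.    ]
top cup_amber 0.69 [267.2 214.9] [0.6932 0.0247 0.    ]
top dropper 0.45 [463.8 260.5] [ 0.5557 -0.5653  0.    ]
top label_roll 0.6 [205.9 225.5] [0.661  0.2105 0.    ]
wrist 345.47891170947725 [ 0.3243 -0.5391  0.3842] [-0.2337 -0.1059 -0.9665]
stand [ 0.4916 -0.3601  0.0069] [array([ 3. , -0.3]), array([-1.3,  2.1])]
hook_plumb [ 0.4888 -0.2997  0.0111] [array([-0.3,  0. ]), array([ 0.1, -0.2])]
cup_amber [0.6901 0.0253 0.0055] [array([ 0.9, -0.1]), array([-0.5,  0.8])]
1.8
```

View pics/scene0.png

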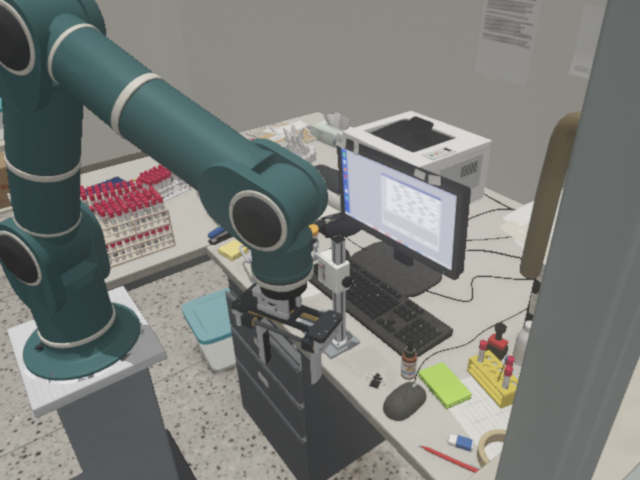

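View pics/top0.png

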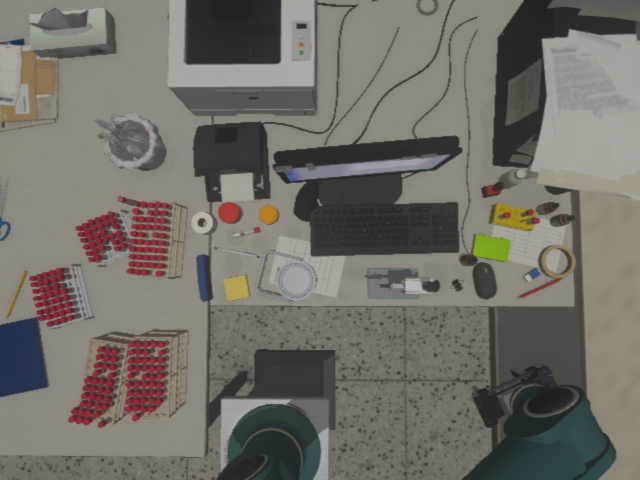

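The scene view shows the arm hiding the can, with the stand at about (340,300). In the top view the can is at (295,280) with its bail folded to the left (+y), and the stand is at (392,283) with its hook pointing left. The red and amber cups are at (229,212) and (268,214), and the roll is at (202,222). I'll zoom into the top view.

Run:
```python
import cv2
a=cv2.imread("pics/top0.png")[235:315,245:445]
cv2.imwrite("pics/top0c.png",cv2.resize(a,None,fx=4,fy=4,interpolation=cv2.INTER_CUBIC))
```

```text
(no output)
```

View pics/top0c.png

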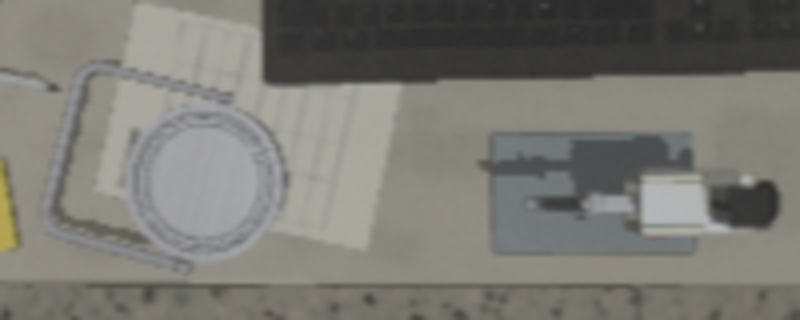

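```bash
cat >> h.py <<'E'
from scipy.spatial.transform import Rotation as Ro
def quat(Rm):
    q=Ro.from_matrix(Rm).as_quat(); return [float(v) for v in (q[3],q[0],q[1],q[2])]
def toolR(tilt,yaw,flip=False):
    "tool leans back toward -x by tilt; bar direction yaw about z (0 = world x)"
    b=np.array([np.cos(yaw),np.sin(yaw),0]); n=np.array([-np.sin(yaw),np.cos(yaw),0])
    x=np.sin(tilt)*b+np.cos(tilt)*np.array([0,0,-1.]); y=-n if flip else n
    return np.column_stack([x,y,np.cross(x,y)])
E
python3 - <<'E'
from h import *
np.set_printoptions(precision=4,suppress=True)
c,f=cam("top")
def w(p,z): return atz(c,f,(245+p[0]/4-.375,235+p[1]/4-.375),z)
for n,p,z in (("b1",(490,133),.009),("b2",(693,132),.009),("b3",(694,254),.009),("b4",(491,254),.009),("bar1",(78,75),.065),("bar2",(50,220),.065),("h1",(232,98),.076),("h2",(188,268),.076),("lid",(207,180),.084),("nose",(530,204),.24),("headL",(640,178),.3),("headR",(640,234),.3)): print(n,w(p,z))
s=manip.read_state(); q=s["eef_rot"]; R=Ro.from_quat([q[1],q[2],q[3],q[0]]).as_matrix(); print(R)
cw,_=cam("wrist"); C=-np.array(cw["R"]).T@np.array(cw["t"]); print("cam in tool",R.T@(C-s["tcp_pos"]),R.T@np.array(cw["R"])[2], R.T@np.array(cw["R"])[0])
for fl in (0,1):
  for t in (0,.3,.52,.7):
    for P in ((.46,0.04,.05),(.455,-.3,.24),(.455,-.3,.3)):
        r=manip.inverse_kinematics(list(P),quat(toolR(t,-.2 if P[1]>0 else 0,fl))); print(fl,t,P,None if r is None else np.array(r))
E
```

```text
b1 [ 0.5334 -0.2761  0.009 ]
b2 [ 0.5343 -0.4265  0.009 ]
b3 [ 0.4443 -0.4261  0.009 ]
b4 [ 0.444  -0.2764  0.009 ]
bar1 [0.5742 0.0223 0.065 ]
bar2 [0.471  0.0411 0.065 ]
h1 [ 0.5575 -0.0889  0.076 ]
h2 [ 0.4381 -0.0585  0.076 ]
lid [ 0.4999 -0.0722  0.084 ]
nose [ 0.4891 -0.2827  0.24  ]
headL [ 0.5062 -0.3401  0.3   ]
headR [ 0.4743 -0.3397  0.3   ]
[[-0.0001  0.4113 -0.9115]
 [ 0.     -0.9115 -0.4113]
 [-1.     -0.0001  0.    ]]
cam in tool [-0.1787 -0.0003 -0.0739] [0.9665 0.0005 0.2565] [-0.0004  1.     -0.0003]
0 0 (0.46, 0.04, 0.05) [ 0.4931  0.4711 -0.7664  2.1128  0.4869  0.7381  0.7816]
0 0 (0.455, -0.3, 0.24) [ 1.0352  0.2941 -0.614   1.7579  0.1842  1.1474  1.9361]
0 0 (0.455, -0.3, 0.3) [ 1.03    0.2413 -0.5994  1.6771  0.1417  1.267   1.9723]
0 0.3 (0.46, 0.04, 0.05) [ 0.6982  0.4739 -1.0748  2.3248  1.1524  0.6046  0.1106]
0 0.3 (0.455, -0.3, 0.24) [ 1.1339  0.1381 -0.5415  1.9559 -0.1338  0.8235  2.2553]
0 0.3 (0.455, -0.3, 0.3) [ 1.0955  0.0743 -0.484   1.8758 -0.1678  0.9601  2.2676]
0 0.52 (0.46, 0.04, 0.05) [ 0.639   0.4723 -1.0827  2.4716  1.7119  0.6554 -0.4899
[... 558 characters left out ...]

1 0.3 (0.46, 0.04, 0.05) [-0.1216  0.2636 -0.1364  2.3471  0.5708  0.3069 -2.5461]
1 0.3 (0.455, -0.3, 0.24) [ 0.7852  0.1141 -0.1629  1.9662 -0.2117  0.8287 -0.8202]
1 0.3 (0.455, -0.3, 0.3) [ 0.7947  0.0597 -0.1679  1.8845 -0.201   0.9628 -0.847 ]
1 0.52 (0.46, 0.04, 0.05) [-0.4912  0.259   0.1646  2.5031  1.8821  0.2283  2.3313]
1 0.52 (0.455, -0.3, 0.24) [ 0.9541  0.0565 -0.231   2.1027 -0.5486  0.655  -0.4602]
1 0.52 (0.455, -0.3, 0.3) [ 0.9604 -0.0113 -0.2277  2.0244 -0.4913  0.7883 -0.5481]
1 0.7 (0.46, 0.04, 0.05) None
1 0.7 (0.455, -0.3, 0.24) [ 1.0915  0.0441 -0.2806  2.2068 -0.9585  0.5937 -0.018 ]
1 0.7 (0.455, -0.3, 0.3) [ 1.0884 -0.0403 -0.2638  2.1341 -0.8314  0.7091 -0.1913]
```

The crop shows the bail bar running from (82,68) to (47,228), the lid centre at (207,180), the hook nose at (530,204) and the head front at x≈640. The measured base is 150×90 mm, as specified. Next I move over the bar and look with the wrist and scene cameras.

Run:
```python
from h import *
np.set_printoptions(precision=4,suppress=True)
s=manip.read_state(); p=np.array(s["tcp_pos"])
manip.move_straight([.27,-.5,.40],feed=.3)
manip.move_gripper(.4)
yaw=-.215
b=np.array([np.cos(yaw),np.sin(yaw),0])
mid=np.array([.5226,.032,0]); g=mid-.033*b
manip.movep([*g[:2],.24],quat(toolR(0.,yaw,1)))
s=manip.read_state(); print(s["time_s"],s["tcp_pos"],s["q"],s["wrist_force"])
ob={}
for n in ("scene","wrist","top"):
    c,f=cam(n); save(n+"1",c["image"])
    for t in ("can","bail_mid","stand","hook_plumb"):
        for k in manip.mark_of(n,t)[:1]:
            z={"bail_mid":.065,"hook_plumb":.008}.get(t,0)
            print(n,t,round(k["conf"],2),np.round(k["point"],1),atz(c,f,k["point"],z)); ob.setdefault(t,[]).append((c,f,np.array(k["point"])))
for t in ob:
    if len(ob[t])>1: print(t,*tri(ob[t]))
a=cv2.imread("pics/scene1.png")[200:400,200:440]; w=cv2.imread("pics/wrist1.png")
cv2.imwrite("pics/scene1c.png",cv2.resize(a,None,fx=3,fy=3,interpolation=cv2.INTER_CUBIC))
```

```text
5.8917 [0.4906 0.0384 0.2401] [ 0.4716  0.1943 -0.687   1.8768  0.1368  1.1174 -2.0529] [ 0.7105  0.0624 -0.9073]
scene can 0.88 [269.8 278.9] [ 0.4931 -0.071   0.    ]
scene bail_mid 0.69 [259.  238.1] [0.5299 0.043  0.065 ]
scene stand 0.92 [326.8 334. ] [ 0.489  -0.3515  0.    ]
scene hook_plumb 0.97 [314.5 321.1] [ 0.4869 -0.3018  0.008 ]
wrist can 0.78 [402.  188.2] [ 0.4952 -0.0653  0.    ]
wrist bail_mid 0.87 [314.  186.8] [0.5262 0.0358 0.065 ]
wrist hook_plumb 0.6 [605.  147.3] [ 0.493  -0.2989  0.008 ]
top can 0.66 [297.4 280.2] [ 0.4963 -0.068   0.    ]
top bail_mid 0.76 [263.  268.7] [0.5304 0.025  0.065 ]
top stand 0.7 [393.9 282. ] [ 0.4914 -0.3563  0.    ]
top hook_plumb 0.97 [375.5 282.1] [ 0.4913 -0.3008  0.008 ]
can [ 0.4954 -0.0668 -0.0037] [array([0., 0.]), array([ 0.5, -0.8]), array([-0.3,  0.3])]
bail_mid [0.5273 0.0308 0.0713] [array([1.1, 0.2]), array([ 4.5, -1.5]), array([-2.4,  1.1])]
stand [ 0.4895 -0.3547  0.0024] [array([ 1. , -0.1]), array([-0.4,  0.7])]
hook_plumb [ 0.4908 -0.3003  0.0054] [array([ 1. , -0.1]), array([-0.5,  1.6]), array([-0.2,  0.1])]
```

View pics/scene1c.png

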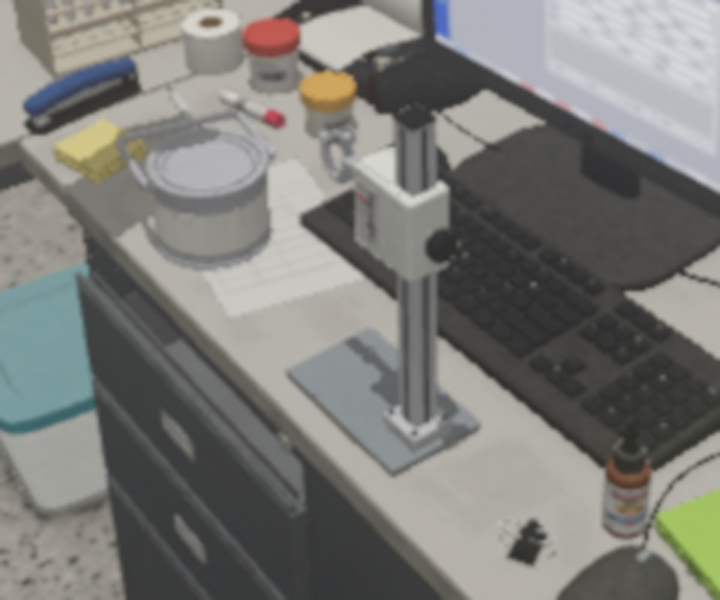

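View pics/wrist1.png

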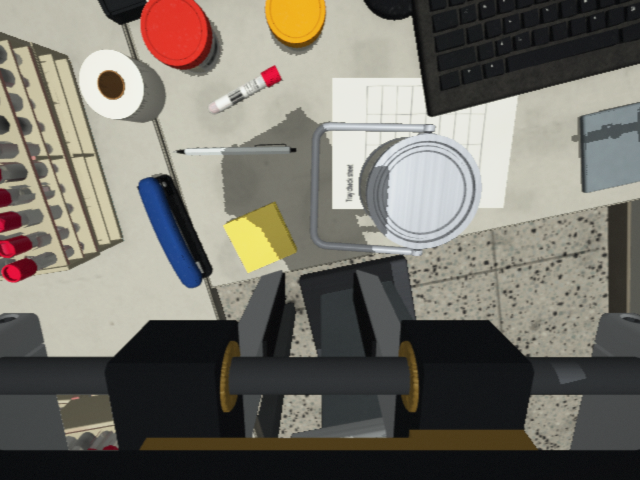

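Run:
```python
from h import *
np.set_printoptions(precision=4,suppress=True)
c,f=cam("scene")
def zat(p,x,y):
    zs=np.linspace(0,.4,401); e=[np.linalg.norm(proj(c,f,(x,y,z))-p) for z in zs]; i=int(np.argmin(e)); return zs[i],e[i]
P=lambda u,v:(200+u/3-.33,200+v/3-.33)
print("hook bottom",zat(P(338,182),.489,-.301),"hook top(shank/keeper)",zat(P(345,125),.489,-.312),"nose top",zat(P(328,130),.489,-.286))
print("head front bottom -x",zat(P(357,237),.470,-.348),"head front top -x",zat(P(357,163),.470,-.348),"head front top +x",zat(P(385,150),.508,-.348), "column top",zat(P(415,110),.489,-.401))
w,fw=cam("wrist")
for z in (.05,.06,.07,.076):
    A=[atz(w,fw,p,z) for p in ((317,131),(314,243))]
    e=[atz(w,fw,p,z) for p in ((340,126.5),(340,246.5))]
    print(z,A,np.linalg.norm(e[0]-e[1]),"yaw",np.arctan2(*(A[0]-A[1])[[1,0]]),"mid",(e[0]+e[1])/2)
h=[atz(w,fw,p,.076) for p in ((430,128),(417,252))]; print("hinge",h,(h[0]+h[1])/2,np.linalg.norm(h[0]-h[1]))
for t in ("can","bail_mid"):
    m=manip.masks_of("wrist",t)
    if m: k=m[0]["mask"]; ys,xs=np.where(k); print(t,m[0]["conf"],xs.min(),xs.max(),ys.min(),ys.max())
a=w["image"][110:265,290:500]; save("wcrop",cv2.resize(a,None,fx=3.8,fy=3.8,interpolation=cv2.INTER_CUBIC))
a=c["image"][230:300,285:365]; save("scrop",cv2.resize(a,None,fx=8,fy=8,interpolation=cv2.INTER_CUBIC))
```

```text
hook bottom (np.float64(0.193), np.float64(0.10337860944275568)) hook top(shank/keeper) (np.float64(0.251), np.float64(0.43307101092199035)) nose top (np.float64(0.233), np.float64(0.9107413313304188))
head front bottom -x (np.float64(0.176), np.float64(1.1462109237470015)) head front top -x (np.float64(0.244), np.float64(2.0800885096234136)) head front top +x (np.float64(0.24), np.float64(2.495108633165576)) column top (np.float64(0.309), np.float64(0.4231910665564156))
0.05 [array([0.5791, 0.0214, 0.05  ]), array([0.4642, 0.05  , 0.05  ])] 0.12684767446814943 yaw -0.2440724924518804 mid [0.5162 0.0102 0.05  ]
0.06 [array([0.5787, 0.0215, 0.06  ]), array([0.4668, 0.0493, 0.06  ])] 0.12340761426317515 yaw -0.24407249245188048 mid [0.5175 0.0105 0.06  ]
0.07 [array([0.5782, 0.0215, 0.07  ]), array([0.4695, 0.0486, 0.07  ])] 0.11996755405820082 yaw -0.24407249245188045 mid [0.5187 0.0109 0.07  ]
0.076 [array([0.5779, 0.0215, 0.076 ]), array([0.4711, 0.0482, 0.076 ])] 0.11790351793521629 yaw -0.24407249245188037 mid [0.5195 0.0111 0.076 ]
hinge [array([ 0.5578, -0.0835,  0.076 ]), array([ 0.4389, -0.0541,  0.076 ])] [ 0.4983 -0.0688  0.076 ] 0.12254872227258701
can 0.64 310 481 122 255
bail_mid 0.67 309 434 122 256
```

View pics/scrop.png

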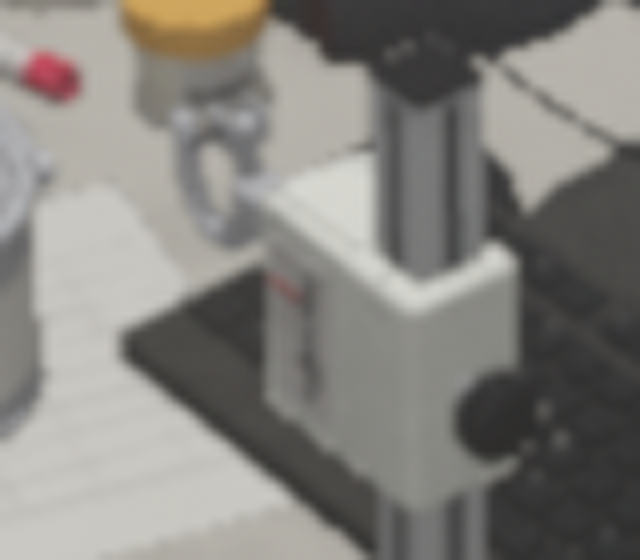

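View pics/wcrop.png

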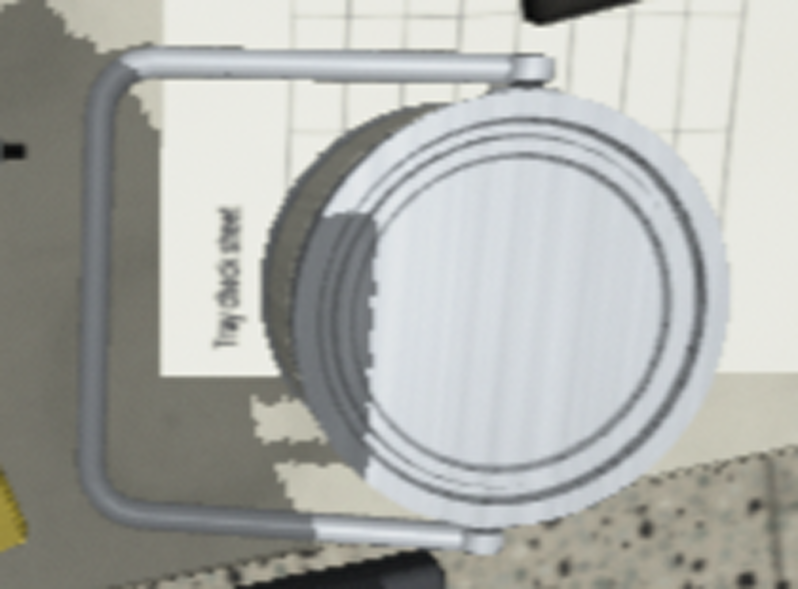

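In the wrist crop the bar is at x≈95, the ears are at (532,68) and (483,540), and the lid is centred near (510,308). The scene crop shows the hook's bowl bottom at (222,243), which puts the seated bar at about z 0.207, with the head below the bar's +40 mm level. Next I grip the bar lightly and swing it up.

```bash
cat >> h.py <<'E'
C=np.array([.4980,-.0690,0]); YAW=-.242; TILT=.28; OFF=.033
def bn(yaw): return np.array([np.cos(yaw),np.sin(yaw),0]),np.array([-np.sin(yaw),np.cos(yaw),0])
def tcp(g,yaw,tilt=TILT,back=0):
    return [float(v) for v in np.array(g)+(.019-back)*toolR(tilt,yaw,1)[:,0]]
def barpt(th):
    b,n=bn(YAW); return C+n*.108*np.sin(th)+np.array([0,0,.076+.108*np.cos(th)])-OFF*b
E
python3 - <<'E'
from h import *
np.set_printoptions(precision=4,suppress=True)
q=quat(toolR(TILT,YAW,1)); th=1.70; g=barpt(th)
for t in (1.7,.9,0): print(manip.inverse_kinematics(tcp(barpt(t),YAW),q))
print(manip.inverse_kinematics(tcp([.457,-.301,.25],0),quat(toolR(TILT,0,1))))
manip.movep(tcp(g,YAW,back=.09),q)
hit=manip.move_straight(tcp(g,YAW),feed=.12,force_limit=6)
s=manip.read_state(); print(hit,s["time_s"],s["tcp_pos"],tcp(g,YAW),s["wrist_force"])
manip.move_gripper(.0,5)
s=manip.read_state(); print("gap",s["finger_gap"]*94,s["wrist_force"],s["q"],s["time_s"])
c,f=cam("wrist"); save("wrist2",c["image"])
E
```

```text
[ 0.12    0.3565 -0.3951  2.2439  0.7182  0.4047 -2.6916]
[ 0.3934  0.1988 -0.6215  2.2051  0.4508  0.5631 -2.3749]
[ 0.6334  0.0762 -0.6258  2.209   0.1885  0.6053 -1.9386]
[ 1.0124  0.1583 -0.4329  1.9423 -0.1208  0.8254 -0.907 ]
False 8.3333 [0.4972 0.0417 0.0445] [0.4967252656369736, 0.04162894097201606, 0.04382474128817869] [-0.1173  0.3113  0.0368]
gap 7.703990618366315 [-0.0225  0.4544 -0.4429] [ 0.2051  0.3707 -0.4924  2.2413  0.7864  0.4302 -2.7495] 8.9083
```

View pics/wrist2.png

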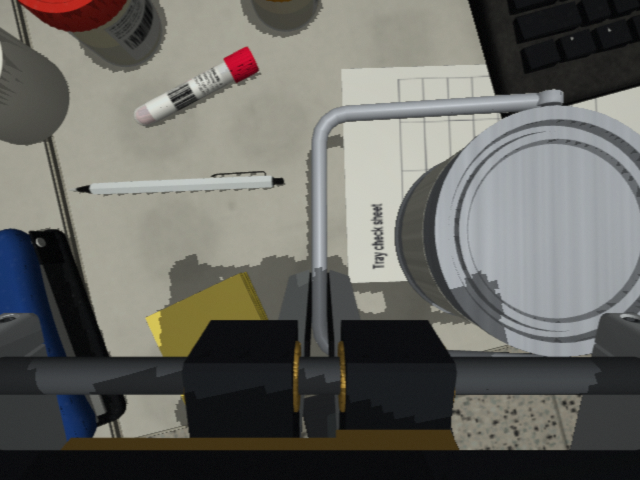

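The fingers hold the bar at about (320,300), with a gap of 7.7 mm that matches the rod. Next is the arc.

Run:
```python
from h import *
np.set_printoptions(precision=4,suppress=True)
q=quat(toolR(TILT,YAW,1))
for th in np.arange(1.5,-.01,-.25):
    try: hit=manip.move_straight(tcp(barpt(max(th,0)),YAW),feed=.09,force_limit=12)
    except manip.PlanningError as e: print("PE",th,e); break
    s=manip.read_state(); print(round(th,2),hit,s["time_s"],s["wrist_force"],s["finger_gap"]*94)
    if hit: break
ob={}
for n in ("scene","top","wrist"):
    c,f=cam(n); save(n+"3",c["image"])
    for t in ("can","bail_mid"):
        for k in manip.mark_of(n,t)[:1]:
            print(n,t,round(k["conf"],2),np.round(k["point"],1),atz(c,f,k["point"],.184 if t!="can" else 0)); ob.setdefault(t,[]).append((c,f,np.array(k["point"])))
for t in ob:
    if len(ob[t])>1: print(t,*tri(ob[t]))
a=cv2.imread("pics/scene3.png")[200:350,200:400]; w=cv2.imread("pics/wrist3.png")
cv2.imwrite("pics/m3.png",np.hstack([cv2.resize(a,(400,300),interpolation=cv2.INTER_CUBIC),cv2.resize(w,(400,300))]))
```

```text
1.5 False 9.35 [ 0.6438  2.2021 -0.4609] 7.525133700162293
1.25 False 9.8 [0.6772 1.2936 0.3136] 7.705703012744184
1.0 False 10.25 [1.2571 2.4278 0.861 ] 7.653506157146552
0.75 False 10.7 [1.0515 2.2492 1.9376] 7.841439623944428
0.5 False 11.15 [-0.7339  3.198   3.3458] 7.751204985727612
0.25 False 11.6 [-0.0714  2.0765  5.847 ] 7.802849937026745
0.0 False 12.05 [2.1664 0.2892 1.1934] 7.5641735854637675
scene can 0.62 [267.3 278.9] [ 0.4875 -0.0667  0.    ]
scene bail_mid 0.61 [266.8 216.6] [ 0.5155 -0.0453  0.184 ]
top can 0.85 [301.4 280.9] [ 0.4943 -0.08    0.    ]
top bail_mid 0.6 [296.8 280.9] [ 0.4989 -0.082   0.184 ]
wrist can 0.86 [324.6 240.3] [ 0.4966 -0.0746  0.    ]
wrist bail_mid 0.56 [316.9 229.6] [ 0.5003 -0.0682  0.184 ]
can [ 0.492  -0.0754  0.0036] [array([ 2.8, -0.1]), array([-1.6,  0.8]), array([1.9, 4.1])]
bail_mid [ 0.4995 -0.0756  0.2027] [array([0. , 0.3]), array([-3.2, -0. ]), array([16.3, -4.3])]
```

View pics/m3.png

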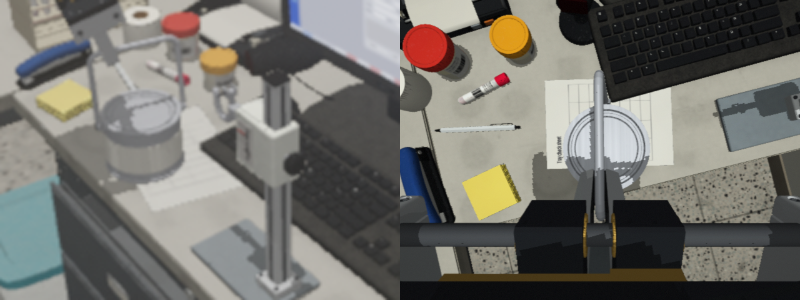

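The bail stands upright and the can is still on the desk. Next I grip firmly, lift, and check weight and tilt.

Run:
```python
from h import *
np.set_printoptions(precision=4,suppress=True)
manip.move_gripper(0.,60)
s=manip.read_state(); print(s["time_s"],s["tcp_pos"],s["wrist_force"],s["finger_gap"]*94)
g=barpt(0); 
manip.move_straight(tcp(g+[0,0,.012],YAW),feed=.03); manip.sleep(.2)
s=manip.read_state(); print(s["time_s"],s["wrist_force"],s["wrist_torque"])
manip.move_straight(tcp(g+[0,0,.068],YAW),feed=.08); manip.sleep(.3)
s=manip.read_state(); print(s["time_s"],s["tcp_pos"],s["wrist_force"],s["wrist_torque"])
ob={}
for n in ("scene","top","wrist"):
    c,f=cam(n); save(n+"4",c["image"])
    for t in ("can","bail_mid"):
        for k in manip.mark_of(n,t)[:1]:
            print(n,t,round(k["conf"],2),np.round(k["point"],1),atz(c,f,k["point"],.252 if t!="can" else .068)); ob.setdefault(t,[]).append((c,f,np.array(k["point"])))
for t in ob:
    if len(ob[t])>1: print(t,*tri(ob[t]))
a=cv2.imread("pics/scene4.png")[180:330,200:400]; w=cv2.imread("pics/wrist4.png")
cv2.imwrite("pics/m4.png",np.hstack([cv2.resize(a,(400,300),interpolation=cv2.INTER_CUBIC),cv2.resize(w,(400,300))]))
```

```text
12.7167 [ 0.4708 -0.0623  0.1655] [ 1.1444  0.7942 -3.3356] 5.972002917383762
13.4667 [ 0.0407  0.4231 -5.7751] [0.2388 0.7624 0.0339]
14.6167 [ 0.4709 -0.0623  0.2335] [-0.3532  0.6767 -5.6914] [ 0.2412  0.6975 -0.041 ]
scene can 0.88 [265.7 262.2] [ 0.4808 -0.0801  0.068 ]
scene bail_mid 0.71 [263.6 195.3] [ 0.5103 -0.0484  0.252 ]
top can 0.69 [296.3 279.6] [ 0.4996 -0.0706  0.068 ]
top bail_mid 0.43 [292.8 282.6] [ 0.4965 -0.0782  0.252 ]
wrist can 0.71 [322. 249.] [ 0.4887 -0.0703  0.068 ]
wrist bail_mid 0.79 [318.2 229.5] [ 0.5003 -0.0692  0.252 ]
can [ 0.4919 -0.0689  0.0573] [array([ 1.7, -0.1]), array([-0.3,  2.6]), array([-2.1, -2.7])]
bail_mid [ 0.4979 -0.074   0.2663] [array([0.4, 0.2]), array([-2.3, -0.4]), array([11.2,  1.1])]
```

View pics/m4.png

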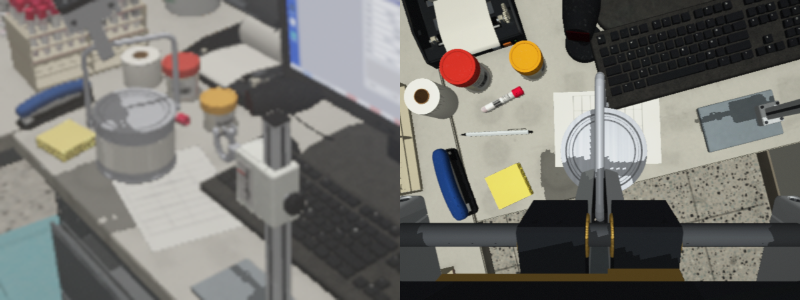

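The can is lifted and upright (about 5.5 N on the wrist), and the bail and hook are visible. Next I carry it over the hook with the bar at z 0.252, about 15–20 mm above the nose.

```bash
cat >> h.py <<'E'
HX,HY=.490,-.301
def hk(z,dy=0,yaw=0): 
    b,_=bn(yaw); return tcp(np.array([HX,HY+dy,z])-OFF*b,yaw)
E
python3 - <<'E'
from h import *
np.set_printoptions(precision=4,suppress=True)
q=quat(toolR(TILT,0,1))
print(manip.move_straight(hk(.252,.10),q,feed=.09,force_limit=10)); 
print(manip.move_straight(hk(.252,0),feed=.05,force_limit=5)); manip.sleep(.6)
s=manip.read_state(); print(s["time_s"],s["tcp_pos"],hk(.252),s["wrist_force"],s["wrist_torque"])
for n in ("scene","top","wrist"):
    c,f=cam(n); save(n+"5",c["image"])
    print(n,"bar mid exp",proj(c,f,(HX,HY,.252)),"nosetop exp",proj(c,f,(HX,HY+.015,.232)),"tcp",proj(c,f,s["tcp_pos"]))
    for t in ("bail_mid","hook_plumb","can"):
        for k in manip.mark_of(n,t)[:1]: print(n,t,round(k["conf"],2),np.round(k["point"],1),atz(c,f,k["point"],dict(bail_mid=.252,hook_plumb=.008,can=.068)[t]))
a=cv2.imread("pics/scene5.png")[190:330,240:380]; w=cv2.imread("pics/wrist5.png")[90:390,170:470]; t=cv2.imread("pics/top5.png")[250:310,330:440]
r=lambda i,w,h:cv2.resize(i,(w,h),interpolation=cv2.INTER_CUBIC)
cv2.imwrite("pics/m5.png",np.hstack([r(a,400,400),r(w,400,400)]))
E
```

```text
False
False
19.5083 [ 0.4622 -0.301   0.2337] [0.46225075732271814, -0.301, 0.23373994667209536] [ 0.4769  0.0488 -5.3278] [ 0.0689  0.7641 -0.0133]
scene bar mid exp [311.8365 238.8328] nosetop exp [308.4746 243.3445] tcp [302.0712 249.6465]
scene bail_mid 0.78 [313.7 235.6] [ 0.5012 -0.2923  0.252 ]
scene hook_plumb 0.98 [312.1 321. ] [ 0.4823 -0.2978  0.008 ]
scene can 0.73 [312.6 302.3] [ 0.4852 -0.2996  0.068 ]
top bar mid exp [385.2066 285.4549] nosetop exp [378.1292 285.1542] tcp [384.426  296.5981]
top bail_mid 0.51 [390.4 285.9] [ 0.489  -0.3135  0.252 ]
top hook_plumb 0.73 [375.9 285.1] [ 0.4824 -0.3019  0.008 ]
top can 0.73 [383.8 284.9] [ 0.4851 -0.3185  0.068 ]
wrist bar mid exp [319.0146 234.036 ] nosetop exp [292.2605 235.3287] tcp [318.9788 285.2474]
wrist bail_mid 0.87 [319.  231.3] [ 0.4914 -0.301   0.252 ]
wrist can 0.77 [320.1 247.5] [ 0.4828 -0.3024  0.068 ]
```

View pics/m5.png

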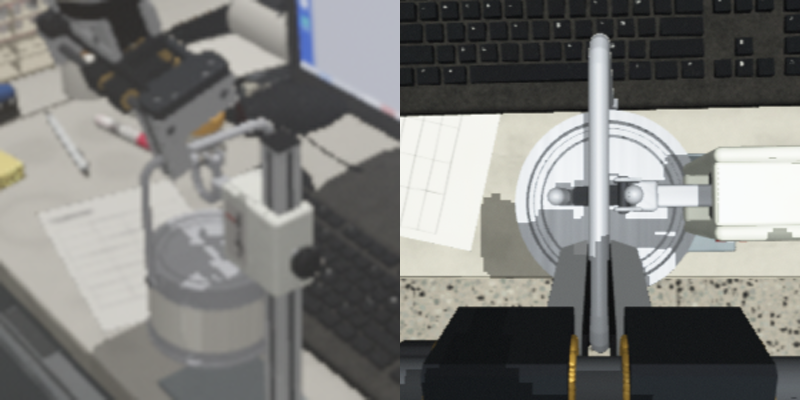

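The wrist view shows the bar over the mouth, with the nose at (558,196), the shank at (632,195) and the bar at 598. The bowl's centre comes out about 2 mm further to +y, so I shift by that and then ease down by force.

```bash
sed -i 's/^HX,HY=.*/HX,HY=.490,-.299/' h.py
python3 - <<'E'
from h import *
np.set_printoptions(precision=3,suppress=True)
w,fw=cam("wrist"); print("far arm outer x",atz(w,fw,(319,115.5),.25)[0]-.065)
manip.move_straight(hk(.252),feed=.03); manip.sleep(.3)
F0=np.mean([manip.read_state()["wrist_force"] for _ in range(3)],0); print(F0)
z=.252
while z>.198:
    z-=.003 if z>.242 else .0015
    hit=manip.move_straight(hk(z),feed=.02,force_limit=4.5)
    s=manip.read_state(); d=np.array(s["wrist_force"])-F0
    print(round(z,4),round(s["tcp_pos"][2]+.01826,4),hit,d,round(s["time_s"],2))
    if hit or d[2]>4.3 or abs(d[1])>4: break
c,f=cam("wrist"); save("wrist6",c["image"]); c,f=cam("scene"); save("scene6",c["image"])
a=cv2.imread("pics/scene6.png")[190:330,240:380]; w=cv2.imread("pics/wrist6.png")[90:390,170:470]
r=lambda i,w,h:cv2.resize(i,(w,h),interpolation=cv2.INTER_CUBIC)
cv2.imwrite("pics/m6.png",np.hstack([r(a,400,400),r(w,400,400)]))
E
```

```text
far arm outer x 0.4859437784634227
[ 0.938  0.199 -5.504]
0.249 0.2488 False [-0.976 -1.113  0.449] 21.01
0.246 0.2458 False [-1.154 -0.095 -0.513] 21.31
0.243 0.2428 False [-0.029 -0.905  0.527] 21.61
0.24 0.2398 False [-0.597 -0.263  0.427] 21.91
0.2385 0.2386 False [-0.259  0.782  0.368] 22.16
0.237 0.237 False [-1.123  0.194  2.172] 22.41
0.2355 0.2354 False [-0.462  1.206  1.974] 22.66
0.234 0.2339 False [-0.742  0.865  2.5  ] 22.91
0.2325 0.2324 False [-0.887  1.421  1.94 ] 23.16
0.231 0.2309 False [ 0.177 -0.232  1.454] 23.41
0.2295 0.2294 False [-0.434  2.047  2.301] 23.66
0.228 0.2279 False [-1.121  0.851  1.406] 23.91
0.2265 0.2264 False [-1.091  0.967  2.03 ] 24.16
0.225 0.2249 False [-1.08   1.171  2.147] 24.41
0.2235 0.2234 False [-1.61   2.05   2.095] 24.66
0.222 0.2219 False [-0.99   1.292  0.934] 24.91
0.2205 0.2204 False [-1.295  0.786  1.562] 25.16
0.219 0.2189 False [-1.693  0.772  0.013] 25.41
0.2175 0.2174 False [-0.842  2.566  1.499] 25.66
0.216 0.2158 False [-0.729  2.59  -0.602] 25.91
0.2145 0.2144 False [-0.552  0.319  0.572] 26.16
0.213 0.2129 False [-1.222 -0.848  0.363] 26.41
0.2115 0.2114 False [-0.912 -0.44   0.168] 26.66
0.21 0.2099 False [-2.462 -0.728  1.033] 26.91
0.2085 0.2084 False [-1.095 -0.517  0.253] 27.16
0.207 0.2069 False [-1.181 -0.684  0.567] 27.41
0.2055 0.2056 False [-1.537  0.039  2.182] 27.66
0.204 0.2042 False [-2.089 -0.548  6.041] 27.91
```

Run:
```python
from h import *
s=[manip.read_state() for _ in range(1)][0]; print(s["wrist_force"],s["wrist_torque"],s["tcp_pos"])
manip.sleep(.3); s=manip.read_state(); print(s["wrist_force"],s["time_s"])
```

```text
[-1.3093031  -0.90563737  0.4756991 ] [ 0.02658141  0.40745355 -0.03620274] [ 0.46238518 -0.29913844  0.18592921]
[-0.99626886 -0.38810073  0.23783845] 28.3083
```

View pics/m6.png

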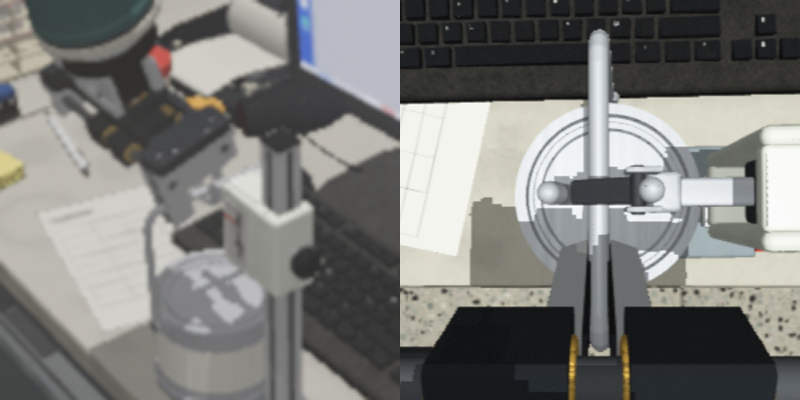

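The keeper tongue now lies over the bar from shank to nose, the bar has sunk into the bowl, and the wrist force is near zero, so the scale carries the weight. I'll relax the grip, open and withdraw along the tool axis.

Run:
```python
from h import *
np.set_printoptions(precision=3,suppress=True)
for fg in (25,10,3): manip.move_gripper(0.,fg); manip.sleep(.2); s=manip.read_state(); print(fg,s["wrist_force"],s["wrist_torque"])
for o in (.1,.13,.2,.4): manip.move_gripper(o); manip.sleep(.2)
s=manip.read_state(); print(s["wrist_force"],s["time_s"])
p=np.array(s["tcp_pos"]); x=toolR(TILT,0,1)[:,0]
print(manip.move_straight(list(p-.06*x),feed=.05,force_limit=4))
print(manip.move_straight(list(p-.15*x),feed=.12))
pics=[]
for i in range(5):
    c,f=cam("wrist"); pics.append(c["image"]); cs,fs=cam("scene")
    for n,cc,ff in (("wrist",c,f),("scene",cs,fs)):
        for t in ("can","bail_mid"):
            for k in manip.mark_of(n,t)[:1]: print(i,n,t,round(k["conf"],2),np.round(k["point"],1),atz(cc,ff,k["point"],dict(bail_mid=.205,can=.021)[t]))
    manip.sleep(.5)
print(manip.read_state()["time_s"])
save("wrist7",c["image"]); save("scene7",cs["image"])
a=cv2.imread("pics/scene7.png")[200:340,240:380]; w=cv2.imread("pics/wrist7.png")[60:360,170:470]
r=lambda i,w,h:cv2.resize(i,(w,h),interpolation=cv2.INTER_CUBIC)
cv2.imwrite("pics/m7.png",np.hstack([r(a,400,400),r(w,400,400)]))
print([int(cv2.absdiff(pics[j],pics[-1]).astype(int).sum()/1000) for j in range(5)])
```

```text
25 [0.582 0.022 0.665] [ 0.024  0.282 -0.02 ]
10 [0.193 0.834 0.755] [0.09  0.243 0.048]
3 [ 0.837 -0.824 -0.153] [-0.053  0.201 -0.05 ]
[-0.395  1.122 -0.04 ] 31.7583
False
False
0 wrist can 0.56 [318.9 215.3] [ 0.487 -0.299  0.021]
0 wrist bail_mid 0.71 [318.1 192.6] [ 0.492 -0.298  0.205]
0 scene can 0.58 [311.5 316. ] [ 0.484 -0.294  0.021]
0 scene bail_mid 0.61 [316.  254.4] [ 0.5   -0.301  0.205]
1 wrist can 0.64 [317.  218.6] [ 0.483 -0.296  0.021]
1 wrist bail_mid 0.83 [317.3 192.9] [ 0.492 -0.298  0.205]
1 scene can 0.83 [310.9 316.6] [ 0.481 -0.295  0.021]
1 scene bail_mid 0.81 [315.2 252. ] [ 0.504 -0.292  0.205]
2 wrist can 0.63 [318.9 215.8] [ 0.487 -0.299  0.021]
2 wrist bail_mid 0.56 [316.  194.1] [ 0.491 -0.296  0.205]
2 scene can 0.9 [312.5 317.8] [ 0.482 -0.301  0.021]
2 scene bail_mid 0.67 [310.7 316.3] [ 0.366 -0.474  0.205]
3 wrist can 0.82 [317.5 217.7] [ 0.484 -0.297  0.021]
3 wrist bail_mid 0.78 [317.6 191.9] [ 0.493 -0.298  0.205]
3 scene bail_mid 0.5 [316.  250.9] [ 0.508 -0.289  0.205]
4 wrist can 0.66 [317.3 219.1] [ 0.482 -0.297  0.021]
4 wrist bail_mid 0.96 [318.3 192.5] [ 0.492 -0.298  0.205]
4 scene can 0.95 [310.4 312.4] [ 0.489 -0.281  0.021]
4 scene bail_mid 0.68 [315.3 319.1] [ 0.369 -0.486  0.205]
38.0083
[2522, 844, 801, 800, 0]
```

The picture limit is reached, so the final check is numeric: is the keeper's dark tongue crossing the bright bar, is the can still, and are the bystanders in place? If all three hold, I hand in.

Run:
```python
from h import *
np.set_printoptions(precision=3,suppress=True,linewidth=160)
w,f=cam("wrist"); g=cv2.cvtColor(w["image"],cv2.COLOR_RGB2GRAY)
p=proj(w,f,(.490,-.298,.23)); print("keeper exp",p,"nose",proj(w,f,(.49,-.284,.23)),"shank",proj(w,f,(.49,-.314,.244)))
u,v=int(p[0]),int(p[1]); print(g[v-26:v+22:3,u-22:u+26:3])
for t,r in (("cup_red",(.692,.132)),("cup_amber",(.693,.025)),("dropper",(.555,-.566)),("label_roll",(.661,.2105))):
    c,fc=(cam("top"))
    for k in manip.mark_of("top",t)[:1]: print(t,round(k["conf"],2),atz(c,fc,k["point"],0)[:2],r)
print(manip.read_state()["time_s"])
```

```text
keeper exp [317.69 190.31] nose [301.183 190.302] shank [337.454 187.493]
[[213 213 216 215 226 227 151 189 234 185 231 235 232 223 211 215]
 [215 219 235 235 235 231 148 188 233 183 219 232 233 232 234 230]
 [235 237 238 229 150 153 126 187 234 184 230 193 154 165 230 234]
 [240 231 152 222 233 226 149 187 233 186 231 234 229 233 195 159]
 [200 194 226 236 235 190 106 186 234 184 179 172 207 230 227 234]
 [225 221 237 186 226 234 150 185 233 186 236 233 232 196 189 235]
 [233 229 196 238 239 236 152 185 234 188 236 205 129 131 126 110]
 [232 223 240 240 239 236 150 183 230 179 210 151  58  84 174 175]
 [211 202 208 236 237 104  68  65  65  64  61  63  54 141 224 225]
 [218 217 219 143 209  64  64  63  63  62  64  63  58 114 188 191]
 [226 195 196 132 108  62  62  62  63  65  64  62 113 129 128 134]
 [243 157 100 102  98  67  81 115 205 180 168 111  96  99  95 112]
 [242 176 158 133 117 135 143 178 235 188 151 102 110 122  97 106]
 [243 241 208 162 159 157 151 180 235 188 154 152 157 151 158 233]
 [243 243 242 242 242 239 149 179 235 190 240 234 238 235 236 238]
 [244 243 242 243 242 239 151 179 238 192 240 238 242 239 237 238]]
cup_red 0.84 [0.688 0.132] (0.692, 0.132)
cup_amber 0.68 [0.689 0.017] (0.693, 0.025)
dropper 0.56 [ 0.551 -0.573] (0.555, -0.566)
label_roll 0.91 [0.665 0.211] (0.661, 0.2105)
38.4583
```

The dark tongue crosses the bar unbroken from shank to nose, so the keeper is closed above the bar. The bystanders are where they were, within the networks' scatter. I'm handing in.

```bash
python3 -c "
from h import *
print(manip.close_job(), manip.read_state()['time_s'])"
```

```text
the job is handed in; nothing more can be done
the job is handed in; nothing more can be done
```

The can now hangs from the scale's hook with the keeper closed above the bar, and I handed the job in at about 38 s on the robot clock (limit 69 s).

**What I did:** I swung the bail upright with a light grip while the can stood on the desk. Then I gripped the bar about 33 mm from its middle, lifted (about 5.5 N), squared the bar to the hook and eased it down in 1.5 mm steps. The keeper gave way at about 2 N, and the bar seated at z ≈ 0.206 m. The hook load peaked at about 6 N by the wrist sensor, including the can's weight. I relaxed the grip in stages, opened the fingers and backed away.

**Last checks:**
- **Keeper:** in the wrist image the tongue lies unbroken across the bar from shank to nose.
- **Bar position:** the bar's middle is about 2 mm from the hook plane by the wrist network. An earlier edge estimate said about 4 mm the other way.
- **Swing:** wrist pictures taken over about 2 s barely changed, so any remaining swing is slight.
- **Bystanders:** the cups, dropper bottle and label roll were found within 4–9 mm of their first positions. I take that as network scatter, since nothing went near them.

**Less certain:**
- **Lean:** the wrist network puts the can's underside 5–10 mm off plumb, a lean of at most about 3°. The same network was a few millimetres off before the lift.
- **Final picture:** I had used up the viewing limit, so the state after release was checked only by numbers, not by eye.
- **Scene camera:** its bail readings were scattered, and some were plainly false, so I ignored them.

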